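# Lay out the parts of a dismantled handset

### The arm

A 6-joint arm with a two-finger parallel gripper is mounted at the origin on the work surface. World frame = base frame: x ahead of the robot, y to its left, z up, the work surface at z = 0. Lengths are in m, angles in rad, forces in N, time in s.
With the tool pointing down it reaches from about 0.35 to 0.775 m from the base axis. Payload 7.3 kg.
Tool frame: the origin (TCP) lies at the centre of the arm's flange, where the gripper is bolted on; the fingertips stand 178 mm ahead of it and the grasp point (between the pads) lies 159 mm ahead of it (tip_extent is the distance from the TCP to the fingertips, in m); z points along the fingers, y is the line along which they close (so a half turn about z gives the same grasp; the last joint's range is limited). The gripper opens to 92 mm and grips with 3 to 60 N. Pads are 19 mm wide; open, the fingers measure 130 mm over their backs; the gripper's body (75 mm by 190 mm) begins 47 mm behind the grasp point.
Start: joints at [-1.395, 0.342, 1.524, -0, 1.275, -0.146], TCP at [0.166, -0.498, 0.405] pointing down, gripper open.
Joint ranges: [-2.53, 2.53], [-0.77, 2.02], [0.04, 2.7], [-1, 4.14], [0.28, 2.66], [-3.11, 3.11]. Speed limits (rad/s): [2.57, 2.57, 3.14, 3.14, 3.14, 3.14].

### API

Orientations are given as [roll, pitch, yaw] about the fixed x, y, z axes, in that order (R = Rz(yaw) Ry(pitch) Rx(roll)).
In Python, from cell import * gives the robot as it stands.
- The arm moves only by the tool arm_command, never from a script. Its arguments are lists of equal length, an entry for each row: "xyz": the shift along the world's x, y, z in mm, a list of three; "spin": the turn about the world's z in degrees. In form: {"xyz": [[tx, ty, tz], ...], "spin": [spin, ...]}. A call has 1 to 20 rows; each row shifts and turns the commanded pose from where the row before left it; what a row does not reach is not made up. A row lasts 1/10 s, in which the tool goes at most 50 mm and 8.59 degrees, less where a joint would pass 70% of its speed; a pose out of reach is approached as far as the arm can. A call with a gripper value outside its range is refused whole. "jaw" is the opening, from -1 (shut) to 1 (fully open), set as the call begins (left out, the last holds). The fingers move at their own pace and stop on an object; "squeeze" is the grip in N (left out, the last holds). Time passes only in rows, so rows that do not move let the fingers close. It gives the time, the measured TCP pose, the force, the opening and the grip force at its end, in the units of the state.
- observe(): the state, without advancing time (a new reading comes with each control period).
- read_camera(name): name is "scene" or "top" or "wrist"; returns a dict with "img" (384x512x3 uint8, red, green, blue), "depth" (384x512 float32, m along the optical axis (not along the pixel's ray), 0 where there is no reading), "fx", "fy", "cx", "cy" (pixels), "dist_coeffs" ([k1, k2, p1, p2, k3] as OpenCV has them; the pictures are not rectified), "world_from_camera" (4x4, takes a point from camera to world coordinates). Camera axes: x right, y up, looking along -z (the intrinsics and any distortion apply to the point x, -y, -z); pixel columns grow to the right and rows downward; lengths in m; the calibration is good to about 2 mm. A picture is of the moment at which its call begins.
- hand_in(): hands the job in; it is judged then, once.
The state is a dict: "time": time; "qpos": joint angles; "qvel": joint speeds; "joint_efforts": joint torques, N m; "tool_pos": TCP position; "tool_rot": TCP orientation; "contact_force": force on the tool from outside, world axes, zero at the start; "torque": the same for the moment, N m; "opening": finger opening in m; "grip_force": force on a finger pad.
Only numpy, scipy, OpenCV 4.12 (cv2) and the standard library are available. Lean on these libraries where they do the work, as an engineer would, in place of code of your own. Each camera call takes 0.05 s, during which the arm holds its last target. There are 200 camera calls.

### The job

Lay the four parts of the dismantled handset on the blue mats: battery, L-shaped circuit board, large round loudspeaker and small round earpiece, each lying flat and centred in the printed outline of its own shape and size, battery and board turned as their outlines are (the battery either way round). Keep every part the right way up as it lies now, and set each down without dropping it.

Things in the scene. Friction and masses are not known exactly. Their poses are not given: they have to be found in the camera images.
- battery: Black rectangular battery pack with a pale label and three brass contacts at its +x end, 70 (x) x 44 (y) x 14 mm high, about 75 g, lying loose on the bench. Origin: centre of the underside; z up.
- board: L-shaped green circuit board in a green frame, with two flat aluminium shield cans and a black camera block at its corner, 12 mm high, about 45 g, lying loose. Outer extent 66 (x) x 52 (y) mm: the long leg spans x -33 to 33, y -26 to -2 (24 wide); the short leg spans x -33 to -9, y -2 to 26. Origin: centre of that outer rectangle, on the underside (in the notch, 9 mm from the inside corner); z up.
- board_heel (a point): The outer corner of the board's L, at (-33, -26, 6) mm in the board's frame. It tells which way round the board lies.
- loudspeaker: Large round steel loudspeaker with a black face, 44 mm diameter, 16 mm high, about 55 g, lying loose. Origin: centre of the underside; z up.
- earpiece: Small round steel earpiece speaker with a black face, 24 mm diameter, 12 mm high, about 15 g, lying loose. Origin: centre of the underside; z up.
- mat_battery: Blue silicone work mat, 96 (x) x 76 (y) x 3 mm thick, fixed; the four mats differ only in the white printed outline, centred on the mat, 6 mm outside the edge of its part. Outline: a rectangle 82 (x) x 56 (y) mm. Origin: centre of the underside, at bench height; z up.
- mat_board: Blue silicone work mat, 96 (x) x 76 (y) x 3 mm thick, fixed; the four mats differ only in the white printed outline, centred on the mat, 6 mm outside the edge of its part. Outline: an L; the board fits it when the board's origin and axes coincide with the mat's (long leg along the -y side, corner at -x, -y). Origin: centre of the underside, at bench height; z up.
- mat_loudspeaker: Blue silicone work mat, 96 (x) x 76 (y) x 3 mm thick, fixed; the four mats differ only in the white printed outline, centred on the mat, 6 mm outside the edge of its part. Outline: a large circle of 56 mm diameter. Origin: centre of the underside, at bench height; z up.
- mat_earpiece: Blue silicone work mat, 96 (x) x 76 (y) x 3 mm thick, fixed; the four mats differ only in the white printed outline, centred on the mat, 6 mm outside the edge of its part. Outline: a small circle of 36 mm diameter. Origin: centre of the underside, at bench height; z up.
Not all that is in view belongs to the job. What is shaped like the mat_battery but green is not meant. What is shaped like the loudspeaker but pink is not meant.

How it is judged:
By the outcome, as a careful person would: the job done as asked, in the order asked, and still so for the second after the job is handed in, with the robot touching nothing.
It also fails if it takes over 96 s, if anything falls off the work surface, if the arm or the gripper's body presses on something with over 40 N, if the wrist force passes 120 N, or if a joint passes its speed limit or range.

## Working session

There is one attempt and no reset: what is moved stays moved. The work goes in short steps, Python scripts to look and compute and a tool call to move; the robot and the scene stay as the last step left them, time stands still between calls to the robot, and variables do not carry over. Pictures are saved under pics/ and viewed, at most 14 in all, crops included, and the job is handed in when it is done.

Besides the shell and the picture viewer there is one more tool, called after "Call:" by a JSON object that holds its "fn" and its "kwargs", one argument or row to a line. arm_command: Moves the arm, as the interface text tells. Its arguments: {"type":"object","properties":{"xyz":{"type":"array","items":{"type":"array","items":{"type":"number"}}},"spin":{"type":"array","items":{"type":"number"}},"jaw":{"type":"number"},"squeeze":{"type":"number"}},"required":["xyz","spin"]}

```bash
ls; mkdir -p pics; python3 - <<'E'
from cell import *
import cv2,pickle,numpy as np
d={n:read_camera(n) for n in("top","scene")}
pickle.dump(d,open("d0.pkl","wb"))
for n in d:
  cv2.imwrite(f"pics/{n}0.png",cv2.resize(d[n]["img"][:,:,::-1],(800,600)))
  print(n,d[n]["fx"],d[n]["cx"],d[n]["cy"],d[n]["dist_coeffs"],np.round(d[n]["world_from_camera"],3))
print(observe())
E
```

```text
pics
top 366.35276584654 254.10567259725937 187.61424016516565 [0.0047203 0.        0.        0.        0.       ] [[ 0.012  0.988 -0.155  0.321]
 [-1.     0.012 -0.    -0.021]
 [ 0.002  0.155  0.988  1.068]
 [ 0.     0.     0.     1.   ]]
scene 348.39473978621237 254.17311397445758 192.40455740674233 [-0.07046854  0.          0.          0.          0.        ] [[-0.333 -0.715  0.615  0.989]
 [ 0.943 -0.24   0.23   0.172]
 [-0.017  0.657  0.754  0.627]
 [ 0.     0.     0.     1.   ]]
{'time': 0.1, 'qpos': array([-1.39499685e+00,  3.42661056e-01,  1.52492341e+00, -2.33888874e-06,
        1.27539659e+00, -1.46005975e-01]), 'qvel': array([-0.00043067, -0.0039334 , -0.00338421,  0.00093253, -0.00071414,
       -0.00047309]), 'joint_efforts': array([ 1.64430250e-03, -4.32003272e+01, -2.44695854e+01,  7.18610385e-02,
        5.25774679e-02, -5.61331785e-05]), 'tool_pos': array([ 0.16604376, -0.49792545,  0.40410946]), 'tool_rot': array([-3.14021870e+00, -1.99782465e-04,  3.21805996e-01]), 'contact_force': array([-0.31757686,  0.2811172 ,  1.16662056]), 'torque': array([-0.03477341,  0.05427137,  0.02456512]), 'grip_force': 0.0, 'opening': 0.0921189574538483}
```

View pics/top0.png

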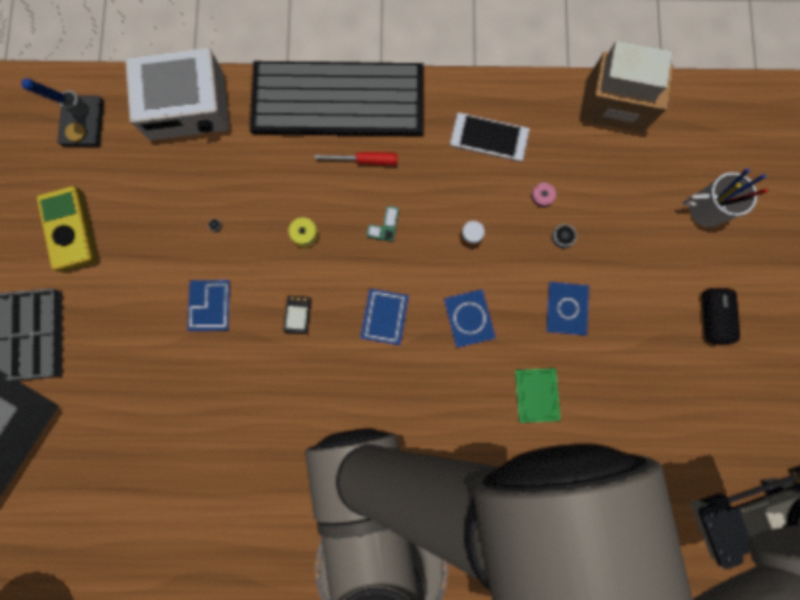

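View pics/scene0.png

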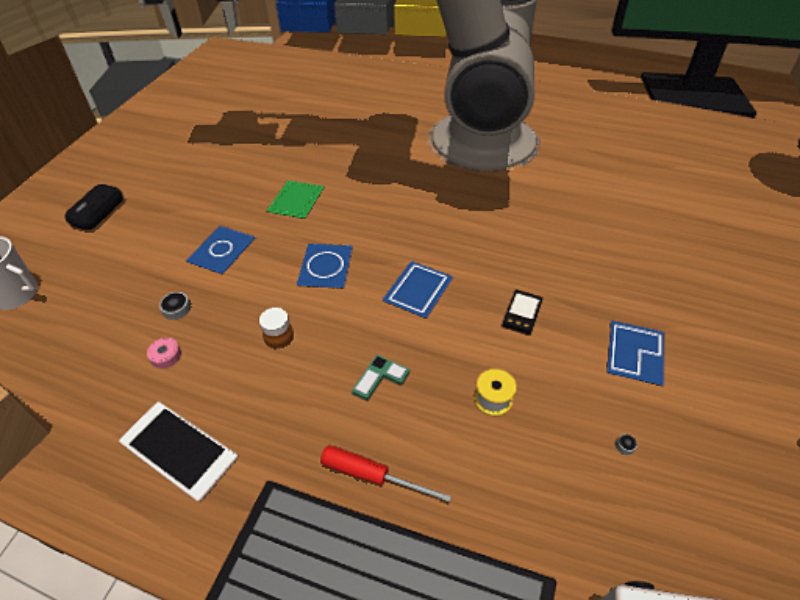

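The top picture (800x600 scale) shows:
- **Parts:** battery (297,314), board (385,225), loudspeaker (565,236) and earpiece (215,225).
- **Mats:** board (209,305), battery (385,316), loudspeaker (469,318) and earpiece (568,308).
- **Not part of the job:** green mat (538,395), pink ring (543,194), yellow spool (302,231) and bottle (473,233).

The scene picture agrees with this layout.

```bash
cat > h.py <<'E'
import numpy as np,cv2
def rays(c,px):
    K=np.array([[c["fx"],0,c["cx"]],[0,c["fy"],c["cy"]],[0,0,1]])
    u=cv2.undistortPoints(np.float64(px).reshape(-1,1,2),K,np.array(c["dist_coeffs"])).reshape(-1,2)
    d=np.c_[u[:,0],-u[:,1],-np.ones(len(u))]
    T=np.array(c["world_from_camera"]); return T[:3,3],d@T[:3,:3].T
def plane(c,px,z):
    o,d=rays(c,px); return o+d*((z-o[2])/d[:,2])[:,None]
def tri(c1,p1,c2,p2):
    o1,d1=rays(c1,p1);o2,d2=rays(c2,p2);out=[]
    for a,b in zip(d1,d2):
        s=np.linalg.lstsq(np.c_[a,-b],o2-o1,rcond=None)[0]
        out.append(np.r_[(o1+s[0]*a+o2+s[1]*b)/2,np.linalg.norm(o1+s[0]*a-o2-s[1]*b)])
    return np.array(out)
def blue(img):
    h=cv2.cvtColor(img,cv2.COLOR_RGB2HSV); return cv2.inRange(h,(100,120,50),(125,255,255))
def contours(m,amin):
    cs=cv2.findContours(m,cv2.RETR_EXTERNAL,cv2.CHAIN_APPROX_NONE)[0]
    return [c for c in cs if cv2.contourArea(c)>amin]
E
python3 - <<'E'
from h import *
from cell import *
import pickle
d=pickle.load(open("d0.pkl","rb"))
t=d["top"]
P=dict(batt=(297,314),board=(385,225),ls=(565,236),ear=(215,225),mboard=(209,305),mbatt=(385,316),mls=(469,318),mear=(568,308),spool=(302,231),bottle=(473,233),pink=(543,194))
for k,v in P.items(): print(k,np.round(plane(t,[np.array(v)*.64],.01)[0],3))
w=read_camera("wrist"); T=w["world_from_camera"]
s=observe()
from scipy.spatial.transform import Rotation as R
A=np.eye(4);A[:3,:3]=R.from_euler("xyz",s["tool_rot"]).as_matrix();A[:3,3]=s["tool_pos"]
print(np.round(np.linalg.inv(A)@T,3),w["fx"],w["cx"],w["cy"],w["dist_coeffs"])
# mats in two views: corners
ms={}
for n in d:
    for c in contours(blue(d[n]["img"]),100):
        m=cv2.moments(c); p=(m["m10"]/m["m00"],m["m01"]/m["m00"])
        print(n,np.round(p,1),np.round(plane(d[n],[p],.003)[0],3))
E
```

```text
batt [0.445 0.164 0.01 ]
board [0.617 0.003 0.01 ]
ls [ 0.6   -0.339  0.01 ]
ear [0.613 0.327 0.01 ]
mboard [0.46  0.329 0.01 ]
mbatt [0.443 0.001 0.01 ]
mls [ 0.441 -0.155  0.01 ]
mear [ 0.462 -0.34   0.01 ]
spool [0.604 0.161 0.01 ]
bottle [ 0.604 -0.164  0.01 ]
pink [ 0.683 -0.299  0.01 ]
[[ 0.001  0.952  0.307  0.084]
 [ 1.    -0.001  0.001 -0.   ]
 [ 0.001  0.307 -0.952  0.02 ]
 [ 0.     0.     0.     1.   ]] 310.46529243828286 254.49551305587434 189.86842707631297 [-0.00756215  0.          0.          0.          0.        ]
top [245.8 202.3] [0.444 0.003 0.003]
top [300.1 203.4] [ 0.442 -0.156  0.003]
top [135.1 196.9] [0.456 0.327 0.003]
top [363.  197.1] [ 0.463 -0.341  0.003]
top [126.  186.9] [0.485 0.355 0.003]
scene [406.8 225.5] [0.464 0.332 0.003]
scene [267.1 183.9] [0.444 0.002 0.003]
scene [268.3 188.3] [0.457 0.009 0.003]
scene [207.5 169.7] [ 0.446 -0.156  0.003]
scene [140.9 159.5] [ 0.466 -0.34   0.003]
scene [195.6   9.3] [-0.489 -0.647  0.003]
```

Call:
{"fn": "arm_command", "kwargs": {
  "xyz": [
    [24,19,-4],
    [24,19,-4],
    [24,19,-4],
    [24,19,-4],
    [24,19,-4],
    [24,19,-4],
    [24,19,-4],
    [24,19,-4],
    [24,19,-4],
    [24,19,-4],
    [24,19,-4],
    [24,19,-4],
    [24,19,-4],
    [24,19,-4],
    [0,0,0],
    [0,0,0]
  ],
  "spin": [-1.3,-1.3,-1.3,-1.3,-1.3,-1.3,-1.3,-1.3,-1.3,-1.3,-1.3,-1.3,-1.3,-1.3,0,0]
}}

```text
time: 1.75
tool_pos: [0.5022, -0.2317, 0.3483]
tool_rot: [-3.141, 0.001, 0.006]
contact_force: [0.1, -1.7, -0.3]
opening: 0.0918
grip_force: 0.0
```

```bash
python3 - <<'E'
from h import *
from cell import *
import pickle
w=read_camera("wrist");pickle.dump((w,observe()),open("w1.pkl","wb"))
cv2.imwrite("pics/w1.png",cv2.resize(w["img"][:,:,::-1],(800,600)));print(observe()["tool_pos"],observe()["tool_rot"])
E
```

```text
[ 0.50173035 -0.23219359  0.34848473] [-3.14158066e+00  9.62391491e-04  4.82683502e-03]
```

View pics/w1.png

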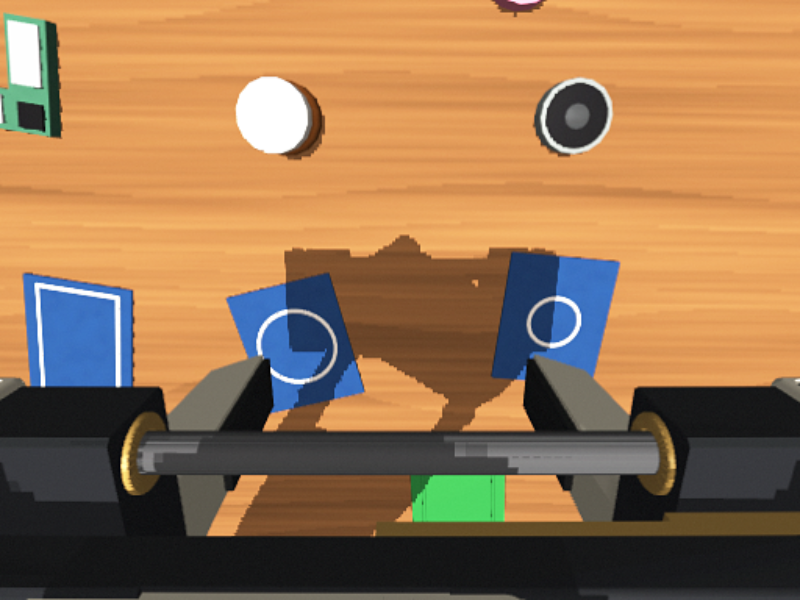

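The wrist picture (800x600) shows the loudspeaker at (575,115), the bottle at (275,115), the loudspeaker mat ring at (297,346) and the earpiece mat ring at (554,321). The board is cut off at the left edge, and the gripper hides everything below row 380. I'll take more views along the row.

Call:
{"fn": "arm_command", "kwargs": {
  "xyz": [
    [-24,-23,0],
    [-24,-23,0],
    [-24,-22,0],
    [0,0,0],
    [0,0,0]
  ],
  "spin": [0,0,0,0,0]
}}

```text
time: 2.3
tool_pos: [0.4291, -0.301, 0.3491]
tool_rot: [3.141, -0.0, 0.001]
contact_force: [-0.4, 0.4, -0.5]
opening: 0.0917
grip_force: 0.0
```

```bash
cat > shot.py <<'E'
import sys,pickle
from cell import *
w=read_camera("wrist");s=observe();pickle.dump((w,s),open(sys.argv[1]+".pkl","wb"))
print(s["tool_pos"].round(4),s["tool_rot"].round(4))
E
python3 shot.py w2
```

```text
[ 0.4297 -0.3004  0.349 ] [ 3.1414e+00 -5.0000e-04  2.5000e-03]
```

Call:
{"fn": "arm_command", "kwargs": {
  "xyz": [
    [0,30,0],
    [0,30,0],
    [0,30,0],
    [0,30,0],
    [0,30,0],
    [0,30,0],
    [0,0,0],
    [0,0,0]
  ],
  "spin": [0,0,0,0,0,0,0,0]
}}

```text
time: 3.15
tool_pos: [0.4304, -0.1192, 0.349]
tool_rot: [3.141, -0.001, 0.007]
contact_force: [-0.2, -0.5, 0.3]
opening: 0.0919
grip_force: 0.0
```

```bash
python3 shot.py w3
```

```text
[ 0.4304 -0.1199  0.349 ] [ 3.141e+00 -7.000e-04  5.500e-03]
```

Call:
{"fn": "arm_command", "kwargs": {
  "xyz": [
    [24,20,0],
    [24,20,0],
    [24,20,0],
    [0,0,0],
    [0,0,0]
  ],
  "spin": [0,0,0,0,0]
}}

```text
time: 3.7
tool_pos: [0.5023, -0.0606, 0.3483]
tool_rot: [3.141, 0.001, 0.005]
contact_force: [-0.3, -1.1, 0.7]
opening: 0.092
grip_force: 0.0
```

```bash
python3 shot.py w4
```

```text
[ 0.5018 -0.0608  0.3484] [3.1414e+00 1.1000e-03 3.7000e-03]
```

Call:
{"fn": "arm_command", "kwargs": {
  "xyz": [
    [0,30,0],
    [0,30,0],
    [0,30,0],
    [0,20,0],
    [0,0,0],
    [0,0,0]
  ],
  "spin": [0,0,0,0,0,0]
}}

```text
time: 4.35
tool_pos: [0.5018, 0.049, 0.3488]
tool_rot: [3.141, 0.0, 0.004]
contact_force: [-0.3, -0.6, 0.6]
opening: 0.0918
grip_force: 0.0
```

```bash
python3 shot.py w5
```

```text
[0.5019 0.0487 0.3488] [3.141e+00 1.000e-04 3.200e-03]
```

Call:
{"fn": "arm_command", "kwargs": {
  "xyz": [
    [-24,20,0],
    [-24,20,0],
    [-24,20,0],
    [0,0,0],
    [0,0,0]
  ],
  "spin": [0,0,0,0,0]
}}

```text
time: 4.9
tool_pos: [0.4303, 0.1092, 0.3491]
tool_rot: [3.141, -0.001, 0.004]
contact_force: [0.0, -0.4, 0.4]
opening: 0.0917
grip_force: 0.0
```

```bash
python3 shot.py w6
```

```text
[0.4307 0.109  0.349 ] [ 3.1412e+00 -1.3000e-03  3.2000e-03]
```

Call:
{"fn": "arm_command", "kwargs": {
  "xyz": [
    [0,30,0],
    [0,30,0],
    [0,30,0],
    [0,30,0],
    [0,0,0],
    [0,0,0]
  ],
  "spin": [0,0,0,0,0,0]
}}

```text
time: 5.55
tool_pos: [0.4309, 0.2295, 0.3484]
tool_rot: [3.141, 0.0, 0.004]
contact_force: [0.3, -0.2, -0.3]
opening: 0.0918
grip_force: 0.0
```

```bash
python3 shot.py w7
```

```text
[0.4307 0.229  0.3485] [3.1409e+00 3.0000e-04 3.4000e-03]
```

Call:
{"fn": "arm_command", "kwargs": {
  "xyz": [
    [24,20,0],
    [24,20,0],
    [24,20,0],
    [0,0,0],
    [0,0,0]
  ],
  "spin": [0,0,0,0,0]
}}

```text
time: 6.1
tool_pos: [0.5025, 0.2887, 0.3481]
tool_rot: [3.141, 0.001, 0.003]
contact_force: [-0.7, -1.0, 0.7]
opening: 0.0919
grip_force: 0.0
```

```bash
python3 shot.py w8; python3 - <<'E'
import pickle,cv2,numpy as np
I=[cv2.resize(pickle.load(open(f"w{i}.pkl","rb"))[0]["img"][:280,:,::-1],(400,219)) for i in range(3,9)]
cv2.imwrite("pics/mos.png",cv2.resize(np.vstack([np.hstack(I[i:i+2]) for i in(0,2,4)]),(730,600)))
E
```

```text
[0.502  0.2886 0.3483] [3.1406e+00 1.4000e-03 2.8000e-03]
```

View pics/mos.png

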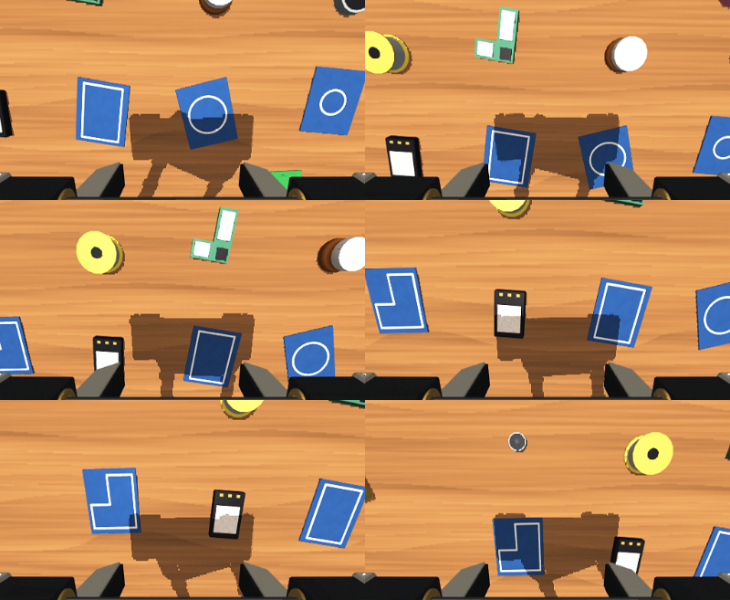

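The mosaic shows views w3 to w8. The mats are clear in w3, w6 and w7, the board in w4 and w5 (near the top centre), the battery in w6 and w7, and the earpiece in w8 (about (517,441) in the mosaic).

```bash
cat >> h.py <<'E'
def bluemats(w,z=.003):
    "mats wholly in view: outline centre px, world rect of mat, world rect/circle of outline"
    img=w["img"]; hsv=cv2.cvtColor(img,cv2.COLOR_RGB2HSV); out=[]
    b=cv2.inRange(hsv,(98,100,40),(128,255,255))
    b=cv2.morphologyEx(b,cv2.MORPH_CLOSE,np.ones((7,7)))
    for c in contours(b,2500):
        x,y,ww,hh=cv2.boundingRect(c)
        if x<2 or y<2 or x+ww>510 or y+hh>250: continue
        P=plane(w,c[:,0,:],z)[:,:2]*1000; r=cv2.minAreaRect(np.float32(P))
        f=np.zeros(b.shape,np.uint8);cv2.drawContours(f,[c],-1,255,-1);f=cv2.erode(f,np.ones((5,5)))
        wh=cv2.bitwise_and(cv2.inRange(hsv,(0,0,70),(180,90,255)),f)
        cs=contours(wh,200)
        if not cs: out.append((None,r,None,None));continue
        o=max(cs,key=cv2.contourArea); Q=plane(w,o[:,0,:],z)[:,:2]*1000
        q=cv2.minAreaRect(np.float32(Q)); m=cv2.moments(o)
        out.append(((m["m10"]/m["m00"],m["m01"]/m["m00"]),r,q,Q))
    return out
E
python3 - <<'E'
from h import *
import pickle
W={i:pickle.load(open(f"w{i}.pkl","rb"))[0] for i in range(1,9)}
C={}
f=lambda r:[np.round(np.array(v),1).tolist() for v in r] if r else None
for i in W:
    for p,r,q,Q in bluemats(W[i]): print(i,p and np.round(p,1),"mat",f(r),"out",f(q)); C.setdefault(round(r[0][1]/80),[]).append((i,p))
for k,v in C.items():
    v=[x for x in v if x[1]]
    if len(v)>1: print(k,(tri(W[v[0][0]],[v[0][1]],W[v[-1][0]],[v[-1][1]])*1000).round(1))
E
```

```text
1 [ 49.2 204.8] mat [[446.0, 1.1], [75.5, 90.0], 80.7] out [[445.6, 1.8], [60.0, 80.6], 81.3]
1 [354.1 205.6] mat [[462.8, -342.1], [75.5, 94.9], 85.4] out [[462.4, -342.6], [39.9, 38.1], 5.1]
2 [120.8 158.4] mat [[442.1, -157.6], [95.1, 75.6], 14.5] out [[441.9, -156.7], [58.9, 59.7], 82.6]
2 [294.5 139.6] mat [[462.8, -341.9], [75.5, 94.9], 85.3] out [[462.8, -342.2], [38.8, 39.0], 0.1]
3 [290.9 160.1] mat [[442.3, -157.4], [94.9, 75.3], 14.5] out [[442.1, -157.8], [59.1, 58.2], 1.0]
3 [142.1 156.9] mat [[443.3, 1.2], [75.5, 95.3], 80.7] out [[442.8, 1.9], [59.6, 86.4], 80.7]
6 [355.9 158. ] mat [[443.4, 2.1], [75.5, 94.8], 80.7] out [[443.1, 1.5], [59.5, 86.3], 80.7]
7 [163.3 146.3] mat [[460.8, 332.0], [94.9, 75.5], 1.5] out [[460.5, 332.5], [82.3, 67.7], 1.6]
8 [221.3 209.9] mat [[460.8, 332.2], [95.2, 75.5], 1.6] out [[460.2, 332.3], [82.3, 67.4], 1.6]
0 [[ 4.521e+02  2.100e+00 -2.000e-01  1.460e+01]]
-4 [[ 463.3 -342.     4.9    0. ]]
-2 [[ 4.430e+02 -1.574e+02  4.100e+00  1.000e-01]]
4 [[4.573e+02 3.262e+02 4.000e+00 1.000e-01]]
```

```bash
cat >> h.py <<'E'
def part(w,guess,h,base=0.,r=60):
    "outline of the non-wood/non-blue blob nearest guess (mm): near edges cast on z=base, far edges on z=base+h"
    hsv=cv2.cvtColor(w["img"],cv2.COLOR_RGB2HSV)
    m=cv2.bitwise_not(cv2.inRange(hsv,(4,70,30),(22,255,255)))&cv2.bitwise_not(cv2.inRange(hsv,(98,100,30),(128,255,255)))
    m=cv2.morphologyEx(m,cv2.MORPH_OPEN,np.ones((3,3)));best=None
    m[245:]=0
    for c in contours(m,60):
        p=c[:,0,:].astype(float); Q=plane(w,p,base+h)[:,:2]*1000; q=(Q.max(0)+Q.min(0))/2
        d=np.hypot(*(q-guess))
        if d<r and (best is None or d<best[0]): best=(d,p)
    p=best[1]; lo=plane(w,p,base)*1000; hi=plane(w,p,base+h)*1000
    t=np.roll(hi,-3,0)-np.roll(hi,3,0); n=np.c_[t[:,1],-t[:,0]]
    a=cv2.contourArea(np.float32(hi[:,:2]),True)
    if a<0:n=-n
    cam=np.array(w["world_from_camera"])[:2,3]*1000
    near=(n*(cam-hi[:,:2])).sum(1)>0
    return p,np.where(near[:,None],lo,hi)[:,:2]
E
python3 - <<'E'
from h import *
import pickle
W={i:pickle.load(open(f"w{i}.pkl","rb"))[0] for i in range(1,9)}
J=[("batt",6,(445,164),.014),("batt",7,(445,164),.014),("board",4,(617,3),.012),("board",5,(617,3),.012),("ear",8,(613,327),.012),("ls",1,(600,-339),.016)]
vis=[]
for n,i,g,h in J:
    p,Q=part(W[i],g,h); r=cv2.minAreaRect(np.float32(Q)); e=cv2.fitEllipse(np.float32(Q))
    print(n,i,len(p),"rect",np.round(np.r_[r[0],r[1],r[2]],1),"ell",np.round(np.r_[e[0],e[1]],1))
    im=W[i]["img"].copy(); 
    for a in p.astype(int): im[a[1],a[0]]=(255,0,255)
    c=p.mean(0).astype(int); y=max(0,c[1]-45);x=max(0,c[0]-45); v=im[y:y+90,x:x+90]
    vis.append(cv2.resize(cv2.copyMakeBorder(v,0,90-v.shape[0],0,90-v.shape[1],0),(260,260),interpolation=0))
cv2.imwrite("pics/parts.png",np.vstack([np.hstack(vis[:3]),np.hstack(vis[3:])])[:,:,::-1])
# heights: label / face
for i,n in((6,"batt"),(7,"batt")): pass
def blob(w,g,lo,hi,r=40):
    hsv=cv2.cvtColor(w["img"],cv2.COLOR_RGB2HSV); m=cv2.inRange(hsv,lo,hi); m[245:]=0
    o=[]
    for c in contours(m,25):
        M=cv2.moments(c);p=(M["m10"]/M["m00"],M["m01"]/M["m00"])
        o.append((np.hypot(*(plane(w,[p],.012)[0,:2]*1000-g)),p))
    return min(o)[1]
a=[blob(W[i],(640,-5),(0,0,190),(180,60,255)) for i in(4,5)]
print("can",a,(tri(W[4],[a[0]],W[5],[a[1]])*1000).round(1))
a=[blob(W[i],(445,164),(0,0,110),(180,60,255)) for i in(6,7)]
print("label",a,(tri(W[6],[a[0]],W[7],[a[1]])*1000).round(1))
E
```

```text
batt 6 208 rect [444.2 163.7  42.6  68.1  86.2] ell [444.  164.2  48.2  82.1]
batt 7 208 rect [443.6 165.   43.3  69.   85.6] ell [443.8 164.7  47.9  82.7]
board 4 257 rect [623.5   7.6  51.7  67.1  80.5] ell [616.8   3.9  50.4  76.1]
board 5 250 rect [623.5   8.2  51.9  65.9  80.9] ell [617.1   4.4  51.1  75.2]
ear 8 74 rect [6.143e+02 3.288e+02 2.210e+01 2.260e+01 2.000e-01] ell [614.3 328.8  22.2  22.6]
ls 1 140 rect [ 600.3 -338.5   42.2   42.4   58.5] ell [ 600.3 -338.3   41.8   42.4]
can [(198.92318244170096, 35.02309099222679), (317.14956079519186, 35.29380490060102)] [[ 6.337e+02 -7.800e+00  1.210e+01  3.000e-01]]
label [(201.5879688605803, 165.83128096249115), (317.26630510360167, 166.81031845362259)] [[4.386e+02 1.649e+02 1.450e+01 1.000e-01]]
```

View pics/parts.png

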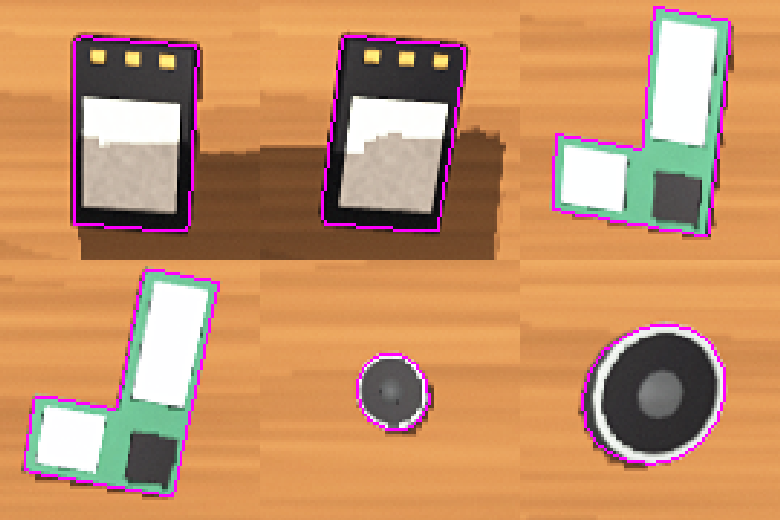

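The contours hug all the parts, and the two-view heights come to 12.1 mm for the board and 14.5 mm for the battery. I'll start with the battery.

Call:
{"fn": "arm_command", "kwargs": {
  "xyz": [
    [-10,-21,-16],
    [-10,-21,-16],
    [-10,-21,-16],
    [-10,-21,-16],
    [-9,-20,-16],
    [-9,-20,-16],
    [0,0,-20],
    [0,0,0],
    [0,0,0]
  ],
  "spin": [-1,-1,-1,-1,-0.2,0,0,0,0]
}}

```text
time: 7.05
tool_pos: [0.4439, 0.1655, 0.2333]
tool_rot: [3.141, 0.0, -0.07]
contact_force: [0.6, -0.1, 0.6]
opening: 0.0919
grip_force: 0.0
```

```bash
python3 shot.py g1; python3 - <<'E'
import pickle,cv2
w=pickle.load(open("g1.pkl","rb"))[0];cv2.imwrite("pics/g1.png",w["img"][:,:,::-1])
E
```

```text
[0.4442 0.1658 0.2337] [-3.1414e+00 -1.2000e-03 -6.9400e-02]
```

View pics/g1.png

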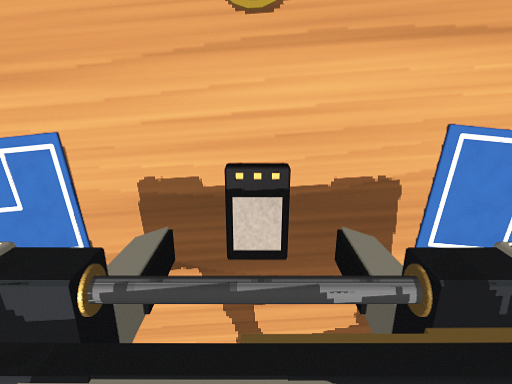

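The battery sits centred between the fingers at pixel (257,212). Descend and grip.

Call:
{"fn": "arm_command", "kwargs": {
  "xyz": [
    [0,-1,-15],
    [0,0,-15],
    [0,0,-12],
    [0,0,-7],
    [0,0,-3],
    [0,0,0],
    [0,0,0]
  ],
  "spin": [0,0,0,0,0,0,0]
}}

```text
time: 7.8
tool_pos: [0.4443, 0.1651, 0.1813]
tool_rot: [-3.141, -0.001, -0.069]
contact_force: [-0.4, 0.5, -0.7]
opening: 0.0922
grip_force: 0.0
```

Call:
{"fn": "arm_command", "kwargs": {
  "xyz": [
    [0,0,0],
    [0,0,0],
    [0,0,0],
    [0,0,0],
    [0,0,0],
    [0,0,0],
    [0,0,0]
  ],
  "spin": [0,0,0,0,0,0,0],
  "jaw": -1,
  "squeeze": 12
}}

```text
time: 8.5
tool_pos: [0.4441, 0.1649, 0.1807]
tool_rot: [3.141, 0.0, -0.069]
contact_force: [-0.2, 0.3, 0.6]
opening: 0.0439
grip_force: 12.0
```

Call:
{"fn": "arm_command", "kwargs": {
  "xyz": [
    [0,0,10],
    [0,0,15],
    [0,0,15],
    [0,-20,0],
    [0,-25,0],
    [0,-25,0],
    [-0.7,-25,0],
    [0,-25,0],
    [0,-25,0],
    [0,-18.3,0],
    [0,0,-12],
    [0,0,-12],
    [0,0,-8],
    [0,0,-3],
    [0,0,0],
    [0,0,0]
  ],
  "spin": [0,0,0,-0.8,-0.8,-0.8,-0.8,-0.8,-0.8,-0.6,0,0,0,0,0,0]
}}

```text
time: 10.1
tool_pos: [0.4435, 0.0018, 0.1861]
tool_rot: [3.142, -0.0, -0.163]
contact_force: [0.5, -0.1, -1.1]
opening: 0.044
grip_force: 12.0
```

Call:
{"fn": "arm_command", "kwargs": {
  "xyz": [
    [0,0,-1],
    [0,0,-0.7],
    [0,0,0],
    [0,0,0]
  ],
  "spin": [0,0,0,0]
}}

```text
time: 10.5
tool_pos: [0.4434, 0.0017, 0.1841]
tool_rot: [3.142, -0.0, -0.163]
contact_force: [-0.2, -0.1, -1.3]
opening: 0.0438
grip_force: 12.0
```

Call:
{"fn": "arm_command", "kwargs": {
  "xyz": [
    [0,0,-0.5],
    [0,0,0],
    [0,0,0]
  ],
  "spin": [0,0,0]
}}

```text
time: 10.8
tool_pos: [0.4434, 0.0017, 0.1837]
tool_rot: [3.142, -0.0, -0.163]
contact_force: [0.0, 0.2, 3.2]
opening: 0.0437
grip_force: 12.0
```

Call:
{"fn": "arm_command", "kwargs": {
  "xyz": [
    [0,0,0],
    [0,0,0],
    [0,0,0],
    [0,0,0],
    [0,0,10],
    [0,0,25],
    [0,0,35],
    [-10,0,35],
    [-20,0,10],
    [0,0,0],
    [0,0,0]
  ],
  "spin": [0,0,0,0,0,0,0,0,0,0,0],
  "jaw": 0.5
}}

```text
time: 11.9
tool_pos: [0.4134, 0.0016, 0.2989]
tool_rot: [3.142, -0.001, -0.164]
contact_force: [-0.4, -1.2, 0.4]
opening: 0.0687
grip_force: 0.0
```

```bash
cat > chk.py <<'E'
import sys,pickle,cv2,numpy as np
from h import *
n,gx,gy,h=sys.argv[1],*map(float,sys.argv[2:5])
w=pickle.load(open(n+".pkl","rb"))[0]
np.set_printoptions(suppress=True)
for p,r,q,Q in bluemats(w):
    print("mat",np.round(np.r_[r[0],r[1],r[2]],1),"out",q and np.round(np.r_[q[0],q[1],q[2]],1))
p,Q=part(w,(gx,gy),h,.003,40)
r=cv2.minAreaRect(np.float32(Q)); print("part",np.round(np.r_[r[0],r[1],r[2]],1))
im=w["img"].copy()
for a in p.astype(int): im[a[1],a[0]]=(255,0,255)
cv2.imwrite(f"pics/{n}.png",im[:,:,::-1])
E
python3 shot.py c1; python3 chk.py c1 443 2 .014
```

```text
[0.4137 0.0016 0.2984] [ 3.1415e+00 -4.0000e-04 -1.6360e-01]
mat [443.8   1.6  75.6  94.5  80.7] out [443.3   1.7  59.3  85.6  80.7]
mat [ 442.4 -156.8   95.4   75.7   14.5] out [ 442.2 -157.1   59.2   59.1   41.8]
part [446.    1.1  56.3  81.2  80.7]
```

View pics/c1.png

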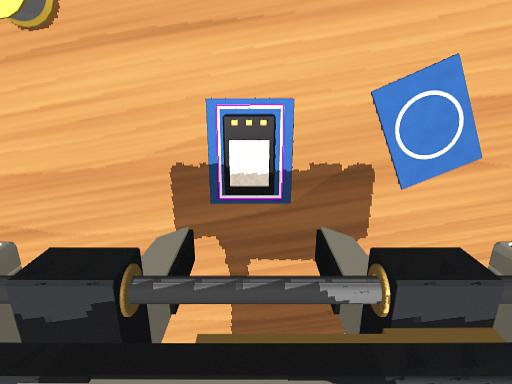

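The battery is inside its outline (centre about (250,155)). The traced contour was the printed line, so I'll measure the nested blob instead.

```bash
python3 - <<'E'
s=open("h.py").read()
s=s.replace("def part(w,guess,h,base=0.,r=60):","def part(w,guess,h,base=0.,r=60,lim=999):")
s=s.replace("    for c in contours(m,60):\n        p=c[:,0,:].astype(float); Q=","    for c in cv2.findContours(m,cv2.RETR_LIST,cv2.CHAIN_APPROX_NONE)[0]:\n        if cv2.contourArea(c)<60: continue\n        p=c[:,0,:].astype(float); Q=")
s=s.replace("        if d<r and (best is None or d<best[0])","        sz=max(cv2.minAreaRect(np.float32(Q))[1])\n        if d<r and .8*lim<sz<lim*1.08 and (best is None or cv2.contourArea(c)>best[2])" if 0 else "        sz=max(cv2.minAreaRect(np.float32(Q))[1])\n        if d<r and (lim>900 or .85*lim<sz<1.08*lim) and (best is None or d<best[0])")
open("h.py","w").write(s)
c=open("chk.py").read().replace(".003,40)",".003,40,float(sys.argv[5]))");open("chk.py","w").write(c)
E
python3 chk.py c1 443 2 .014 70
```

```text
mat [443.8   1.6  75.6  94.5  80.7] out [443.3   1.7  59.3  85.6  80.7]
mat [ 442.4 -156.8   95.4   75.7   14.5] out [ 442.2 -157.1   59.2   59.1   41.8]
part [443.7   2.3  43.4  66.9  80.6]
```

The battery is centred to about 0.6 mm and 0.1°. Next is the board.

Call:
{"fn": "arm_command", "kwargs": {
  "xyz": [
    [20,0,0],
    [30,0,0],
    [35,0,0],
    [35,0,0],
    [35,-3,-15],
    [30,-3,-20],
    [20,-2.5,-20],
    [8.5,0,-8],
    [0,0,-15],
    [0,0,0],
    [0,0,0]
  ],
  "spin": [0,0,0,0,0,0,0,0,0,0,0]
}}

```text
time: 13.05
tool_pos: [0.6266, -0.0067, 0.2203]
tool_rot: [3.141, 0.001, -0.163]
contact_force: [-0.4, -0.1, 0.7]
opening: 0.0687
grip_force: 0.0
```

```bash
python3 shot.py g2; python3 - <<'E'
import pickle,cv2
w=pickle.load(open("g2.pkl","rb"))[0];cv2.imwrite("pics/g2.png",w["img"][:,:,::-1])
E
```

```text
[ 0.6268 -0.0067  0.2211] [ 3.1415e+00 -2.0000e-04 -1.6330e-01]
```

View pics/g2.png

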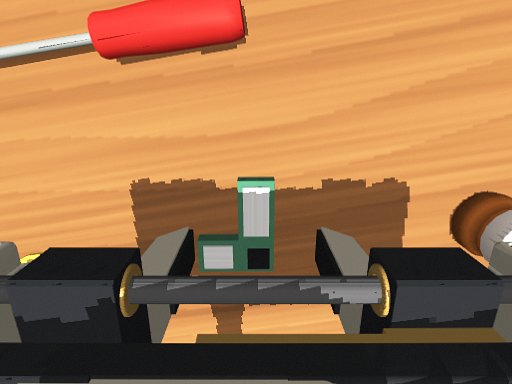

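The long leg is centred at column 256, with both fingers clear. Descend and grip.

Call:
{"fn": "arm_command", "kwargs": {
  "xyz": [
    [0,0,-12],
    [0,0,-14],
    [0,0,-9],
    [0,0,-4],
    [0,0,-1],
    [0,0,0],
    [0,0,0]
  ],
  "spin": [0,0,0,0,0,0,0]
}}

```text
time: 13.8
tool_pos: [0.627, -0.0069, 0.1809]
tool_rot: [3.142, -0.001, -0.163]
contact_force: [1.1, -0.2, 0.3]
opening: 0.0688
grip_force: 0.0
```

Call:
{"fn": "arm_command", "kwargs": {
  "xyz": [
    [0,0,0],
    [0,0,0],
    [0,0,0],
    [0,0,0],
    [0,0,0],
    [0,0,0],
    [0,0,0]
  ],
  "spin": [0,0,0,0,0,0,0],
  "jaw": -1,
  "squeeze": 12
}}

```text
time: 14.5
tool_pos: [0.6269, -0.0069, 0.1805]
tool_rot: [3.141, 0.0, -0.163]
contact_force: [0.2, -0.3, 0.1]
opening: 0.0237
grip_force: 12.0
```

Call:
{"fn": "arm_command", "kwargs": {
  "xyz": [
    [0,0,10],
    [0,0,20],
    [0,0,30],
    [0,0,30],
    [0,0,10],
    [-13,27,0],
    [-13,27,0],
    [-13,27,0],
    [-13,27,0],
    [-13,27,0],
    [-13,27,0],
    [-13,27,0],
    [-13,27,0],
    [-14,27,0],
    [-14,27,0],
    [-14,27,0],
    [-10,28.2,0],
    [0,0,-25],
    [0,0,-25],
    [0,0,0]
  ],
  "spin": [0,0,0,0,0,0.9,0.9,0.9,0.9,0.9,0.9,0.9,0.9,0.9,0.9,0.9,0.9,0,0,0]
}}

```text
time: 16.5
tool_pos: [0.4694, 0.318, 0.2272]
tool_rot: [3.138, 0.007, 0.026]
contact_force: [-0.2, -1.1, -1.1]
opening: 0.0237
grip_force: 12.0
```

Call:
{"fn": "arm_command", "kwargs": {
  "xyz": [
    [0,0,-20],
    [0,0,-15],
    [0,0,-8],
    [0,0,-2],
    [0,0,0],
    [0,0,0]
  ],
  "spin": [0,0,0,0,0,0]
}}

```text
time: 17.1
tool_pos: [0.4712, 0.3185, 0.1865]
tool_rot: [-3.141, -0.001, 0.025]
contact_force: [0.5, -0.3, 0.7]
opening: 0.0236
grip_force: 12.0
```

Call:
{"fn": "arm_command", "kwargs": {
  "xyz": [
    [-4.3,-0.2,0],
    [0,0,-1.3],
    [0,0,-0.7],
    [0,0,0],
    [0,0,0]
  ],
  "spin": [0,0,0,0,0]
}}

```text
time: 17.6
tool_pos: [0.4666, 0.3182, 0.1835]
tool_rot: [3.141, -0.0, 0.025]
contact_force: [-0.0, 0.5, -0.2]
opening: 0.0242
grip_force: 12.0
```

Call:
{"fn": "arm_command", "kwargs": {
  "xyz": [
    [0,0,-0.7],
    [0,0,0],
    [0,0,0]
  ],
  "spin": [0,0,0]
}}

```text
time: 17.9
tool_pos: [0.4666, 0.3182, 0.1835]
tool_rot: [-3.142, -0.0, 0.025]
contact_force: [-2.2, -0.3, 4.1]
opening: 0.0238
grip_force: 12.0
```

Contact, so I'll release and check.

Call:
{"fn": "arm_command", "kwargs": {
  "xyz": [
    [0,0,0],
    [0,0,0],
    [0,0,0],
    [0,0,0],
    [0,0,10],
    [0,0,25],
    [0,0,35],
    [-20,0,35],
    [-25,0,10],
    [-10,0,0],
    [0,0,0],
    [0,0,0]
  ],
  "spin": [0,0,0,0,0,0,0,0,0,0,0,0],
  "jaw": 0
}}

```text
time: 19.1
tool_pos: [0.4119, 0.3181, 0.2973]
tool_rot: [3.141, 0.0, 0.025]
contact_force: [-0.1, 0.5, -0.3]
opening: 0.0461
grip_force: 0.0
```

```bash
python3 shot.py c2; python3 chk.py c2 461 332 .012 66
```

```text
[0.4122 0.3181 0.297 ] [3.1409e+00 7.0000e-04 2.5000e-02]
mat [461.2 332.3  94.3  75.4   1.5] out [460.6 332.3  81.4  67.4   1.5]
part [461.3 332.7  65.6  51.9   1.6]
```

View pics/c2.png

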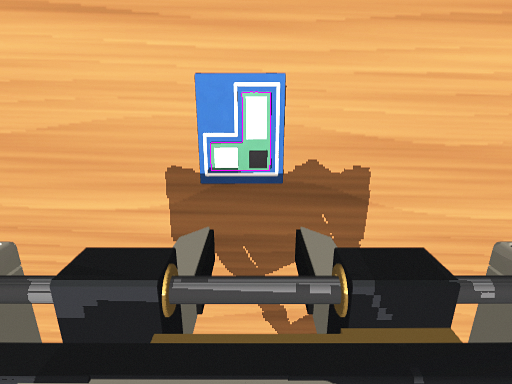

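The board is placed, with under 1 mm of error. Now the loudspeaker.

Call:
{"fn": "arm_command", "kwargs": {
  "xyz": [
    [0,-30,0],
    [0,-40,0],
    [0,-40,0],
    [0,-40,0],
    [0,-40,0],
    [0,-40,0],
    [0,-40,0],
    [0,-40,0],
    [0,-40,0],
    [0,-40,0],
    [0,-40,0],
    [0,-40,0],
    [0,-40,0],
    [0,-40,0],
    [0,-40,0],
    [0,-40,0],
    [0,-26.5,0],
    [0,0,0]
  ],
  "spin": [0,0,0,0,0,0,0,0,0,0,0,0,0,0,0,0,0,0],
  "jaw": 0.5
}}

```text
time: 20.95
tool_pos: [0.4113, -0.3424, 0.2967]
tool_rot: [3.141, 0.0, 0.021]
contact_force: [0.7, 0.3, -0.5]
opening: 0.0682
grip_force: 0.0
```

Call:
{"fn": "arm_command", "kwargs": {
  "xyz": [
    [28,0,0],
    [32,0,0],
    [32,0,0],
    [32,0,0],
    [32,0,-10],
    [32,0,-20],
    [0,0,-20],
    [0,0,-20],
    [0,0,0],
    [0,0,0]
  ],
  "spin": [0,0,0,0,0,0,0,0,0,0]
}}

```text
time: 21.95
tool_pos: [0.5996, -0.3382, 0.2272]
tool_rot: [-3.141, 0.001, 0.025]
contact_force: [0.3, -0.7, 1.5]
opening: 0.0688
grip_force: 0.0
```

```bash
python3 shot.py g3; python3 - <<'E'
from h import *
import pickle
w=pickle.load(open("g3.pkl","rb"))[0];cv2.imwrite("pics/g3.png",w["img"][:,:,::-1])
E
```

```text
[ 0.5998 -0.3385  0.2284] [ 3.1412e+00 -5.0000e-04  2.4900e-02]
```

View pics/g3.png

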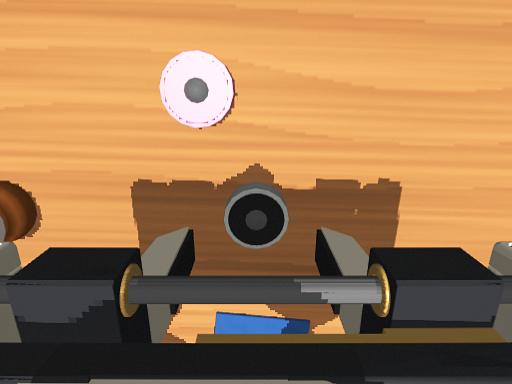

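The loudspeaker is centred at (256,218) and the pink ring is clear. Descend and grip.

Call:
{"fn": "arm_command", "kwargs": {
  "xyz": [
    [0.5,0,-15],
    [0,0,-15],
    [0,0,-10],
    [0,0,-5],
    [0,0,-1.5],
    [0,0,0],
    [0,0,0]
  ],
  "spin": [0,0,0,0,0,0,0]
}}

```text
time: 22.7
tool_pos: [0.6003, -0.3385, 0.1819]
tool_rot: [3.141, -0.001, 0.025]
contact_force: [0.2, -0.1, 1.1]
opening: 0.0687
grip_force: 0.0
```

Call:
{"fn": "arm_command", "kwargs": {
  "xyz": [
    [0,0,0],
    [0,0,0],
    [0,0,0],
    [0,0,0],
    [0,0,0],
    [0,0,0]
  ],
  "spin": [0,0,0,0,0,0],
  "jaw": -1,
  "squeeze": 12
}}

```text
time: 23.3
tool_pos: [0.6001, -0.3384, 0.1815]
tool_rot: [3.141, -0.0, 0.025]
contact_force: [-0.3, -0.4, 2.0]
opening: 0.0433
grip_force: 12.0
```

Call:
{"fn": "arm_command", "kwargs": {
  "xyz": [
    [0,0,10],
    [0,0,20],
    [0,0,30],
    [-20,22,0],
    [-20,23,0],
    [-20,23,0],
    [-20,23,0],
    [-20,23,0],
    [-20,23,0],
    [-20,23,0],
    [-18.1,21,0],
    [0,0,-20],
    [0,0,-20],
    [0,0,-12],
    [0,0,-3],
    [0,0,0],
    [0,0,0]
  ],
  "spin": [0,0,0,0,0,0,0,0,0,0,0,0,0,0,0,0,0]
}}

```text
time: 25.0
tool_pos: [0.4423, -0.1575, 0.1871]
tool_rot: [3.141, -0.001, 0.025]
contact_force: [0.0, 0.2, -1.3]
opening: 0.0438
grip_force: 12.0
```

Call:
{"fn": "arm_command", "kwargs": {
  "xyz": [
    [0,0,-0.8],
    [0,0,0],
    [0,0,0]
  ],
  "spin": [0,0,0]
}}

```text
time: 25.3
tool_pos: [0.442, -0.1574, 0.1858]
tool_rot: [3.141, -0.0, 0.025]
contact_force: [-0.9, -0.0, 0.2]
opening: 0.0436
grip_force: 12.0
```

Grasp height was 181.5, so contact should come at about 184.5.

Call:
{"fn": "arm_command", "kwargs": {
  "xyz": [
    [0,0,-0.8],
    [0,0,0],
    [0,0,0]
  ],
  "spin": [0,0,0]
}}

```text
time: 25.6
tool_pos: [0.442, -0.1574, 0.1847]
tool_rot: [3.142, 0.0, 0.025]
contact_force: [0.2, 0.0, -1.1]
opening: 0.0434
grip_force: 12.0
```

Call:
{"fn": "arm_command", "kwargs": {
  "xyz": [
    [0,0,-0.6],
    [0,0,0],
    [0,0,0]
  ],
  "spin": [0,0,0]
}}

```text
time: 25.9
tool_pos: [0.442, -0.1573, 0.1844]
tool_rot: [3.141, -0.0, 0.025]
contact_force: [-1.0, 2.0, 5.7]
opening: 0.0433
grip_force: 12.0
```

Call:
{"fn": "arm_command", "kwargs": {
  "xyz": [
    [0,0,0],
    [0,0,0],
    [0,0,0],
    [0,0,0],
    [0,0,10],
    [0,0,25],
    [0,0,35],
    [-20,0,35],
    [-20,0,10],
    [0,0,0],
    [0,0,0]
  ],
  "spin": [0,0,0,0,0,0,0,0,0,0,0],
  "jaw": 0.5
}}

```text
time: 27.0
tool_pos: [0.4021, -0.1574, 0.2997]
tool_rot: [3.141, -0.001, 0.024]
contact_force: [0.6, -0.2, 0.4]
opening: 0.0689
grip_force: 0.0
```

```bash
python3 shot.py c3; python3 chk.py c3 442 -157 .016 44
```

```text
[ 0.4023 -0.1574  0.2991] [ 3.1414e+00 -4.0000e-04  2.4800e-02]
mat [ 442.3 -157.3   95.    75.4   14.5] out [ 442.  -157.4   58.7   59.3   83.4]
mat [443.3   1.4  75.9  95.3  80.7] out [434.6  12.4  37.6  43.8  80.5]Traceback (most recent call last):
  File "chk.py", line 8, in <module>
    p,Q=part(w,(gx,gy),h,.003,40,float(sys.argv[5]))
        ~~~~^^^^^^^^^^^^^^^^^^^^^^^^^^^^^^^^^^^^^^^^
  File "h.py", line 49, in part
    p=best[1]; lo=plane(w,p,base)*1000; hi=plane(w,p,base+h)*1000
      ~~~~^^^
TypeError: 'NoneType' object is not subscriptable
```

```bash
python3 - <<'E'
from h import *
import pickle
w=pickle.load(open("c3.pkl","rb"))[0]
im=w["img"]
for l in (36,40,48,52):
  try:
    p,Q=part(w,(442,-157),.016,.003,40,l);r=cv2.minAreaRect(np.float32(Q));print(l,np.round(np.r_[r[0],r[1]],1))
  except TypeError: print(l,"none")
cv2.imwrite("pics/c3.png",cv2.resize(im[80:240,150:360,::-1],(630,480),interpolation=0))
E
```

```text
36 none
40 none
48 [ 445.5 -157.5   50.9   46.4]
52 [ 444.1 -157.2   55.3   55.2]
```

View pics/c3.png

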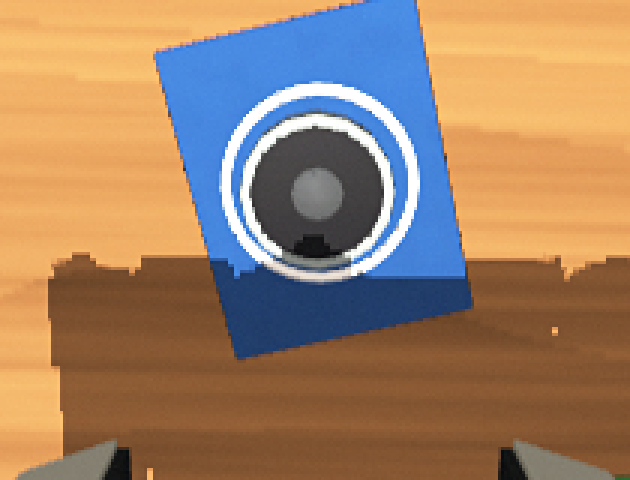

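The loudspeaker's black disc is centred at about (318,191) in the crop, inside the ring centred at about (320,182). I'll convert both at their own heights.

```bash
python3 - <<'E'
from h import *
import pickle
w=pickle.load(open("c3.pkl","rb"))[0]
m=(w["img"].max(2)<110).astype(np.uint8)*255; m=cv2.morphologyEx(m,cv2.MORPH_OPEN,np.ones((3,3)))
m=cv2.inRange(cv2.cvtColor(w["img"],cv2.COLOR_RGB2HSV),(0,0,0),(180,90,130))
for c in contours(m,800):
    p=plane(w,c[:,0,:].astype(float),.019)[:,:2]*1000
    if abs(p[:,1].mean()+157)<30: print(np.round(np.r_[cv2.minAreaRect(np.float32(p))[:2]],1), cv2.boundingRect(c))
print(plane(w,[(318/3+149.7,191.5/3+79.7)],.019)*1000,plane(w,[(320/3+149.7,182/3+79.7)],.003)*1000)
E
```

```text
[ 270.9 -161.3  190.4  569.8] (0, 227, 512, 157)
[ 441.6 -156.7   37.5   36.7] (233, 122, 45, 45)
[[ 442.89804132 -156.84764348   19.        ]] [[ 443.12274962 -157.496212      3.        ]]
```

The loudspeaker is within 0.7 mm. Last is the earpiece.

Call:
{"fn": "arm_command", "kwargs": {
  "xyz": [
    [0,26,0],
    [0,40,0],
    [0,40,0],
    [0,40,0],
    [0,40,0],
    [0,40,0],
    [0,40,0],
    [0,40,0],
    [0,40,0],
    [0,40,0],
    [0,40,0],
    [0,40,0],
    [0,20,0],
    [0,0,0]
  ],
  "spin": [0,0,0,0,0,0,0,0,0,0,0,0,0,0],
  "jaw": 0
}}

```text
time: 28.45
tool_pos: [0.4018, 0.3314, 0.2978]
tool_rot: [3.141, 0.001, 0.029]
contact_force: [-0.9, -0.1, 0.3]
opening: 0.046
grip_force: 0.0
```

Call:
{"fn": "arm_command", "kwargs": {
  "xyz": [
    [32,0,0],
    [36,0,0],
    [36,0,0],
    [36,0,0],
    [36,0,-10],
    [36,0,-20],
    [0,0,-20],
    [0,0,-20],
    [0,0,-8],
    [0,0,0],
    [0,0,0]
  ],
  "spin": [0,0,0,0,0,0,0,0,0,0,0]
}}

```text
time: 29.55
tool_pos: [0.6142, 0.3285, 0.2218]
tool_rot: [-3.142, -0.001, 0.025]
contact_force: [0.3, 0.4, 0.3]
opening: 0.046
grip_force: 0.0
```

```bash
python3 shot.py g4; python3 - <<'E'
from h import *
import pickle
w=pickle.load(open("g4.pkl","rb"))[0];cv2.imwrite("pics/g4.png",w["img"][:,:,::-1])
p,Q=part(w,(614,329),.012,0,30,24);r=cv2.minAreaRect(np.float32(Q));print(np.round(np.r_[r[0],r[1]],1))
E
```

```text
[0.6143 0.3287 0.2224] [-3.1411e+00 -1.7000e-03  2.5100e-02]Traceback (most recent call last):
  File "<stdin>", line 4, in <module>
  File "h.py", line 49, in part
    p=best[1]; lo=plane(w,p,base)*1000; hi=plane(w,p,base+h)*1000
      ~~~~^^^
TypeError: 'NoneType' object is not subscriptable
```

View pics/g4.png

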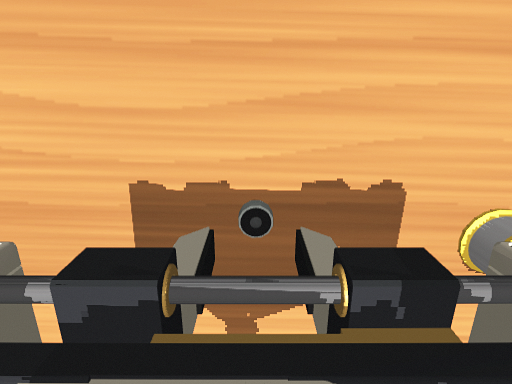

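The earpiece is centred at (256,220). Descend 41.5 mm and grip.

Call:
{"fn": "arm_command", "kwargs": {
  "xyz": [
    [0,0,-15],
    [0,0,-13],
    [0,0,-8],
    [0,0,-4],
    [0,0,-1.5],
    [0,0,0],
    [0,0,0]
  ],
  "spin": [0,0,0,0,0,0,0]
}}

```text
time: 30.3
tool_pos: [0.6141, 0.3287, 0.1801]
tool_rot: [-3.141, -0.001, 0.025]
contact_force: [0.7, -0.7, -0.0]
opening: 0.0458
grip_force: 0.0
```

Call:
{"fn": "arm_command", "kwargs": {
  "xyz": [
    [0,0,0],
    [0,0,0],
    [0,0,0],
    [0,0,0],
    [0,0,0],
    [0,0,0]
  ],
  "spin": [0,0,0,0,0,0],
  "jaw": -1,
  "squeeze": 10
}}

```text
time: 30.9
tool_pos: [0.614, 0.3286, 0.1798]
tool_rot: [3.142, -0.0, 0.025]
contact_force: [-0.0, 0.3, 1.9]
opening: 0.0237
grip_force: 10.0
```

Call:
{"fn": "arm_command", "kwargs": {
  "xyz": [
    [0,0,10],
    [0,0,25],
    [0,0,30],
    [0,0,35],
    [-30,0,0],
    [-30,0,0],
    [-30,0,0],
    [-30,0,0],
    [-31.5,-20,0],
    [0,-40,0],
    [0,-40,0],
    [0,-40,0],
    [0,-40,0],
    [0,-40,0],
    [0,-40,0],
    [0,-40,0],
    [0,-40,0]
  ],
  "spin": [0,0,0,0,0,0,0,0,0,0,0,0,0,0,0,0,0]
}}

```text
time: 32.6
tool_pos: [0.4623, -0.0129, 0.2805]
tool_rot: [3.141, -0.001, 0.025]
contact_force: [1.0, 0.7, 0.5]
opening: 0.0234
grip_force: 10.0
```

Call:
{"fn": "arm_command", "kwargs": {
  "xyz": [
    [0,-40,0],
    [0,-40,0],
    [0,-40,0],
    [0,-40,0],
    [0,-40,0],
    [0,-40,0],
    [0,-40,0],
    [0,-35,0],
    [0,-15.8,0],
    [0,0,-30],
    [0,0,-30],
    [0,0,-20],
    [0,0,-10],
    [0,0,-4],
    [0,0,0],
    [0,0,0]
  ],
  "spin": [0,0,0,0,0,0,0,0,0,0,0,0,0,0,0,0]
}}

```text
time: 34.2
tool_pos: [0.4629, -0.3423, 0.1868]
tool_rot: [3.14, -0.001, 0.025]
contact_force: [-0.8, 0.0, 0.7]
opening: 0.0231
grip_force: 10.0
```

Call:
{"fn": "arm_command", "kwargs": {
  "xyz": [
    [0,0,-1.5],
    [0,0,-0.7],
    [0,0,0],
    [0,0,0]
  ],
  "spin": [0,0,0,0]
}}

```text
time: 34.6
tool_pos: [0.4625, -0.3422, 0.1836]
tool_rot: [3.141, -0.0, 0.025]
contact_force: [-0.0, 0.1, 0.1]
opening: 0.0236
grip_force: 10.0
```

Call:
{"fn": "arm_command", "kwargs": {
  "xyz": [
    [0,0,-0.5],
    [0,0,0],
    [0,0,0]
  ],
  "spin": [0,0,0]
}}

```text
time: 34.9
tool_pos: [0.4625, -0.3422, 0.1829]
tool_rot: [3.142, 0.0, 0.025]
contact_force: [-0.2, -0.6, -0.4]
opening: 0.0238
grip_force: 10.0
```

Call:
{"fn": "arm_command", "kwargs": {
  "xyz": [
    [0,0,-0.4],
    [0,0,0],
    [0,0,0]
  ],
  "spin": [0,0,0]
}}

```text
time: 35.2
tool_pos: [0.4625, -0.3422, 0.1828]
tool_rot: [3.141, -0.0, 0.025]
contact_force: [-1.1, 0.4, 4.0]
opening: 0.0232
grip_force: 10.0
```

Contact, so I'll release, lift and look.

Call:
{"fn": "arm_command", "kwargs": {
  "xyz": [
    [0,0,0],
    [0,0,0],
    [0,0,0],
    [0,0,0],
    [0,0,10],
    [0,0,25],
    [0,0,35],
    [-20,0,35],
    [-30,0,10],
    [-10,0,0],
    [0,0,0],
    [0,0,0]
  ],
  "spin": [0,0,0,0,0,0,0,0,0,0,0,0],
  "jaw": 0
}}

```text
time: 36.4
tool_pos: [0.4028, -0.3422, 0.2971]
tool_rot: [-3.141, 0.0, 0.025]
contact_force: [0.1, 0.4, -0.0]
opening: 0.0459
grip_force: 0.0
```

```bash
python3 shot.py c4; python3 chk.py c4 463 -342 .012 24; python3 - <<'E'
from cell import *
import pickle,cv2,numpy as np
w=pickle.load(open("c4.pkl","rb"))[0]["img"]; t=read_camera("top")["img"]
a=cv2.resize(w[60:250,150:370],(440,380)); b=cv2.resize(t[120:280,80:420],(800,376))[:,:,:]
b=cv2.resize(t[120:250,100:400],(440,190))
cv2.imwrite("pics/end.png",np.vstack([a,b])[:,:,::-1])
E
```

```text
[ 0.4031 -0.3422  0.2969] [-3.141e+00  2.000e-04  2.510e-02]
mat [ 462.7 -342.2   75.6   95.    85.3] out [ 462.8 -342.    38.9   38.3    1.5]
part [ 462.6 -341.5   23.    22.5    1.5]
```

View pics/end.png

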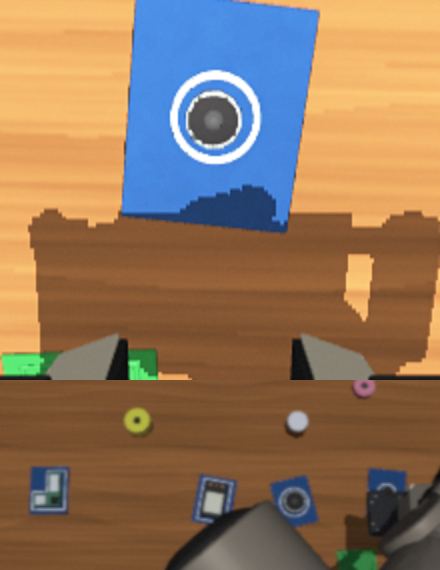

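The earpiece is centred in its ring at (213,118), and the top view shows the other three parts still in place on their mats.

```bash
python3 -c "
from cell import *
print(hand_in())"
```

```text
the job is handed in; nothing more can be done
None
```

All four parts lie flat, the right way up and centred in their outlines to within about 1 mm (battery and board turned to within about 0.1°), and the job was handed in at about 36 s.

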